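# Nest the taper sleeve hand-loose in the winder's bush

### The arm

A 7-joint arm with a two-finger parallel gripper is mounted at the origin on the work surface. World frame = base frame: x ahead of the robot, y to its left, z up, the work surface at z = 0. Lengths are in m, angles in rad, forces in N, time in s.
With the tool pointing down it reaches from about 0.425 to 0.925 m from the base axis. Payload 6.8 kg.
Tool frame: the origin (TCP) lies at the very end of the fingers, on their centre line; the grasp point (between the pads) lies bot.tcp_to_grasp behind it (bot.tcp_to_grasp is the distance from the TCP to the grasp point, in m); z points along the fingers, y is the line along which they close (so a half turn about z gives the same grasp; the last joint's range is limited). The gripper opens to 85 mm and grips with 20 to 120 N. Pads are 22 mm wide; open, the fingers measure 114 mm over their backs; the gripper's body (76 mm by 85 mm) begins 54 mm behind the grasp point. The pads swing forward as they close: fully open they stand 13 mm farther back than shut.
Start: joints at [1.106, 0.477, 0.022, 1.555, -0.011, 1.109, -0.083], TCP at [0.236, -0.633, 0.231] pointing down, gripper open.
Joint ranges: [-2.96, 2.96], [-0.34, 2.1], [-1.41, 1.46], [0.24, 2.44], [-1.37, 4.51], [0.17, 1.92], [-2.96, 2.96]. Speed limits (rad/s): [2.39, 2.39, 3.14, 3.14, 3.14, 3.14, 3.14].

### API

Orientations are given as a unit quaternion [w, x, y, z].
In Python, from station import bot gives the robot as it stands.
- The arm moves only by the tool servo_tool, never from a script. Its argument "motion" is a list that holds one entry, the list of rows, each a list of 7 numbers: the shift along the tool's x, y, z in m, then the turn, a rotation vector about the tool's x, y, z in units of 5 degrees (1.0 is 5 degrees), then the opening, from 0 (shut) to 1 (fully open). A call has 1 to 20 rows; each row is the pose to reach, as a shift and turn from the pose commanded when the call began, along the tool's axes at that moment; what a row does not reach only later rows make up. A row lasts 1/12 s, in which the tool goes at most 41.7 mm and 7.16 degrees, less where a joint would pass 70% of its speed; a pose out of reach is approached as far as the arm can. A call with a gripper value outside its range is refused whole. The fingers move at their own pace and stop on an object; "grip_force" is the grip in N (left out, the last holds). Time passes only in rows, so rows that repeat a pose let the fingers close. It gives the time, the measured TCP pose, the force, the opening and the grip force at its end, in the units of the state.
- bot.get_obs(): the state, without advancing time (a new reading comes with each control period).
- bot.read_camera(name): name is "scene" or "side" or "wrist"; returns a dict with "img" (480x640x3 uint8, red, green, blue), "K" (3x3 intrinsics, pixels), "pose" (4x4, takes a point from camera to world coordinates). Camera axes: x right, y down, z forward; pixel columns grow to the right and rows downward; lengths in m; the calibration is good to about 2 mm. A picture is of the moment at which its call begins. There is no depth.
- bot.hand_in(): hands the job in; it is judged then, once.
The state is a dict: "t": time; "q": joint angles; "joint_vel": joint speeds; "joint_torque": joint torques, N m; "eef_pos": TCP position; "tool_rot": TCP orientation; "contact_force": force on the tool from outside, world axes, zero at the start; "torque": the same for the moment, N m; "gripper_width": opening from 0.0 (shut) to 1.0 (fully open); "grasp_force": force on a finger pad.
Only numpy, scipy, OpenCV 4.12 (cv2) and the standard library are available. Lean on these libraries where they do the work, as an engineer would, in place of code of your own. Each camera call takes 0.05 s, during which the arm holds its last target. There are 200 camera calls.

### The job

Set up the next winding job: pick up the sleeve with the blue flange and nest it, small end down, in the brass tapered bush of the grey setting block, and leave it sitting loosely and upright in the taper. Set it in gently and do not press it home or drop it in, because a push drives the bush down into the block and jams it. Leave the red and the green sleeve standing where they are.

Things in the scene. Friction and masses are not known exactly. Their poses are not given: they have to be found in the camera images.
- sleeve_blue: Aluminium taper sleeve with a blue flange, loose, upright on its small end, about 160 g. Origin: centre of its underside, z up its axis; round. Cone 34 mm in diameter at z = 0, 54 mm at z = 40; flange 62 mm in diameter, z = 40 to 47; straight neck to grip, 34 mm in diameter, z = 47 to 82 (its bore is only drawn). Nested, its underside rests about 36 mm below the mouth, the flange 4 mm above it.
- sleeve_red: A bigger sleeve of the same kind with a red flange, the wrong size for the bush; stays where it stands. Cone 46 to 66 mm in diameter over 40 mm, flange 74 mm, neck 40 mm in diameter, 82 mm tall. Origin: centre of its underside, z up.
- sleeve_green: A smaller sleeve of the same kind with a green flange, the wrong size for the bush; stays where it stands. Cone 26 to 44 mm in diameter over 36 mm, flange 52 mm, neck 28 mm in diameter, 74 mm tall. Origin: centre of its underside, z up.
- bush_mouth (a point): Centre of the open mouth of the brass bush, 76 mm above the bench, z up. Inside it tapers like the blue sleeve, from 52 mm in diameter to 33 mm, 38 mm lower; wall 4 mm, open below. It stands 14 mm proud of the middle of a grey block 110 x 110 x 62 mm, fixed to the bench at any yaw. Friction alone holds the bush: a push over 20 N slides it down into the block, up to 10 mm, and it stays down.
There are look-alikes about, which are no part of the job. Leave any brown or orange look-alike of the sleeve_green alone.

How it is judged:
By the outcome, as a careful person would: the job done as asked, in the order asked, and still so for the second after the job is handed in, with the robot touching nothing.
It also fails if it takes over 40 s, if anything falls off the work surface, if the arm or the gripper's body presses on something with over 40 N, if the wrist force passes 120 N, or if a joint passes its speed limit or range.

## Working session

There is one attempt and no reset: what is moved stays moved. The work goes in short steps, Python scripts to look and compute and a tool call to move; the robot and the scene stay as the last step left them, time stands still between calls to the robot, and variables do not carry over. Pictures are saved under pics/ and viewed, at most 10 in all, crops included, and the job is handed in when it is done.

Besides the shell and the picture viewer there is one more tool, called after "Call:" by a JSON object that holds its "fn" and its "kwargs". servo_tool: Moves the arm, as the interface text tells. Its arguments: {"type":"object","properties":{"motion":{"type":"array"},"grip_force":{"type":"number"}},"required":["motion"]}

```bash
mkdir -p pics; ls
python3 - <<'E'
from station import bot
import cv2,numpy as np
o=bot.get_obs(); print({k:np.round(v,3).tolist() for k,v in o.items()}, bot.tcp_to_grasp)
for n in("scene","side"):
    c=bot.read_camera(n); cv2.imwrite(f"pics/{n}0.png",c["img"][:,:,::-1]); np.savez(f"{n}0.npz",**c)
    print(n,np.round(c["K"],1).tolist(),np.round(c["pose"],3).tolist())
E
```

```text
pics
{'t': 0.0, 'q': [1.106, 0.478, 0.022, 1.556, -0.012, 1.109, -0.083], 'joint_vel': [-0.001, -0.001, 0.001, -0.001, -0.001, 0.001, -0.001], 'joint_torque': [0.0, -59.646, 1.608, -28.12, 0.012, 0.009, 0.0], 'eef_pos': [0.236, -0.632, 0.23], 'tool_rot': [-0.001, 0.984, 0.177, -0.0], 'contact_force': [-0.154, 0.784, -0.001], 'torque': [0.001, -0.004, -0.012], 'grasp_force': 0.0, 'gripper_width': 1.0} 0.0187
scene [[611.8, 0.0, 316.8], [0.0, 611.8, 227.6], [0.0, 0.0, 1.0]] [[-0.856, 0.405, -0.322, 0.855], [0.517, 0.678, -0.523, 0.501], [0.006, -0.614, -0.79, 0.839], [0.0, 0.0, 0.0, 1.0]]
side [[526.9, 0.0, 323.7], [0.0, 526.9, 232.8], [0.0, 0.0, 1.0]] [[-0.75, -0.493, 0.44, 0.193], [-0.661, 0.546, -0.514, 0.426], [0.013, -0.677, -0.736, 0.647], [0.0, 0.0, 0.0, 1.0]]
```

View pics/scene0.png

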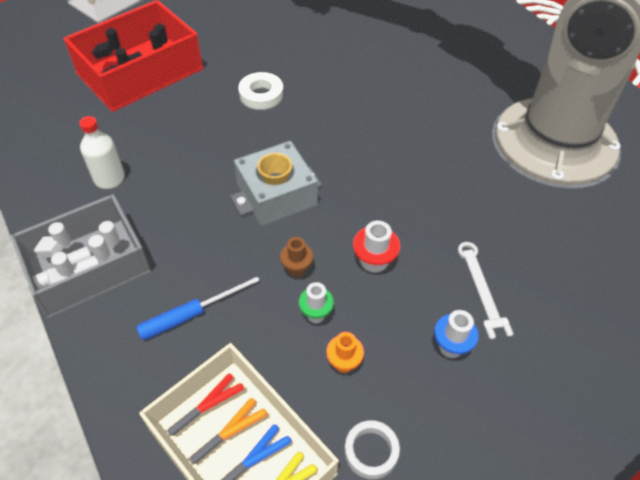

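View pics/side0.png

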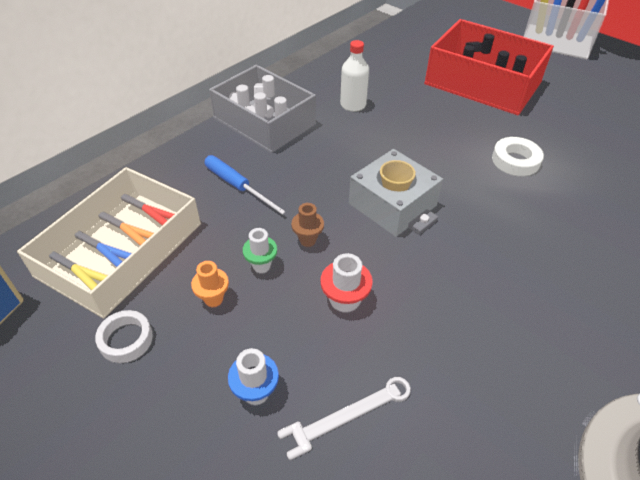

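The scene view shows these candidates:
- Blue sleeve at (457,333): the only sleeve with a blue flange.
- Red sleeve at (377,246), green at (316,302).
- Look-alikes: brown at (297,257), orange at (345,352).
- Other blue things, which are not sleeves: the screwdriver handle at (170,319) and the blue pliers at (262,450).

In the side view the blue sleeve is at (254,376). The bush is at (275,167) in the scene view and (397,176) in the side view. I choose the blue sleeve and measure it and the bush from both views.

```bash
cat > h.py <<'E'
import cv2,numpy as np
def load(n): return dict(np.load(n))
def ray(c,uv):
    d=np.linalg.inv(c["K"])@[uv[0],uv[1],1.0]; return c["pose"][:3,3],c["pose"][:3,:3]@d
def plane(c,uv,z):
    o,d=ray(c,uv); return o+d*(z-o[2])/d[2]
def proj(c,p):
    R=c["pose"]; q=c["K"]@(R[:3,:3].T@(np.asarray(p)-R[:3,3])); return q[:2]/q[2]
def tri(obs):
    A=np.zeros((3,3));b=np.zeros(3)
    for c,uv in obs:
        o,d=ray(c,uv);d=d/np.linalg.norm(d);P=np.eye(3)-np.outer(d,d);A+=P;b+=P@o
    p=np.linalg.solve(A,b); return p,[np.round(proj(c,p)-uv,1).tolist() for c,uv in obs]
def blob(c,lo,hi,seed):
    m=cv2.inRange(cv2.cvtColor(c["img"],cv2.COLOR_RGB2HSV),np.array(lo),np.array(hi))
    cs,_=cv2.findContours(m,cv2.RETR_EXTERNAL,cv2.CHAIN_APPROX_NONE)
    cs=[k for k in cs if cv2.contourArea(k)>60]
    k=min(cs,key=lambda k:np.linalg.norm(k.reshape(-1,2).mean(0)-seed)); return cv2.convexHull(k),m
E
python3 - <<'E'
from h import *
S={n:load(n+"0.npz") for n in("scene","side")}
T={"blue":([105,120,60],[125,255,255],{"scene":(457,333),"side":(254,376)}),
   "brass":([12,90,40],[28,255,255],{"scene":(275,167),"side":(397,176)}),
   "red":([0,150,60],[5,255,255],{"scene":(377,246),"side":(346,282)}),
   "green":([55,120,40],[75,255,255],{"scene":(316,302),"side":(260,250)})}
crops=[]
for t,(lo,hi,sd) in T.items():
    ob=[]
    for n,c in S.items():
        h,m=blob(c,lo,hi,sd[n]); e=cv2.fitEllipse(h); ob.append((c,e[0])); print(t,n,np.round(e[0],1),np.round(e[1],1),round(e[2]))
        if t in("blue","brass"):
            im=c["img"][:,:,::-1].copy();u,v=map(int,e[0])
            k=cv2.resize(im[v-35:v+35,u-45:u+45],None,fx=4,fy=4,interpolation=cv2.INTER_CUBIC); 
            crops.append(k)
    p,r=tri(ob); print(t,np.round(p,4),r)
cv2.imwrite("pics/crop.png",np.vstack([np.hstack(crops[:2]),np.hstack(crops[2:])]))
E
```

```text
blue scene [455.9 333.5] [39.2 45.9] 116
blue side [252.8 376.6] [47.2 51.4] 64
blue [0.4584 0.2455 0.0446] [[0.1, 0.1], [0.1, -0.2]]
brass scene [274.5 168.2] [31.2 34.4] 88
brass side [396.6 175.4] [30.3 35.4] 96
brass [ 0.5357 -0.1592  0.0666] [[0.0, 0.1], [0.1, -0.1]]
red scene [376.  245.2] [38.1 47. ] 98
red side [346.  281.5] [42.5 50.9] 95
red [0.4673 0.0541 0.0436] [[0.0, 0.0], [0.0, -0.0]]
green scene [315.8 302.2] [31.  34.6] 91Traceback (most recent call last):
  File "<stdin>", line 11, in <module>
  File "h.py", line 18, in blob
    k=min(cs,key=lambda k:np.linalg.norm(k.reshape(-1,2).mean(0)-seed)); return cv2.convexHull(k),m
ValueError: min() iterable argument is empty
```

```bash
cat >> h.py <<'E'
from scipy.spatial.transform import Rotation as Ro
def Rt(o): w,x,y,z=o["tool_rot"]; return Ro.from_quat([x,y,z,w])
def delta(o,p): return np.round(Rt(o).inv().apply(np.asarray(p)-o["eef_pos"]),4).tolist()
E
python3 - <<'E'
from h import *
from station import bot
crops=[]
for n,sd in (("scene",[(456,333),(275,167)]),("side",[(253,376),(397,176)])):
    im=load(n+"0.npz")["img"][:,:,::-1]
    crops.append(np.hstack([cv2.resize(im[v-35:v+35,u-45:u+45],None,fx=4,fy=4,interpolation=cv2.INTER_CUBIC) for u,v in sd]))
cv2.imwrite("pics/crop.png",np.vstack(crops))
o=bot.get_obs()
print(delta(o,[.52,-.25,.23]),delta(o,[.5,0,.23]),delta(o,[.458,.2455,.2]),Rt(o).as_matrix().round(3).tolist())
E
```

```text
[0.4, -0.2586, 0.0008] [0.4685, -0.4999, 0.0012] [0.5149, -0.7445, 0.0316] [[0.937, 0.349, -0.001], [0.349, -0.937, 0.001], [-0.0, -0.002, -1.0]]
```

View pics/crop.png

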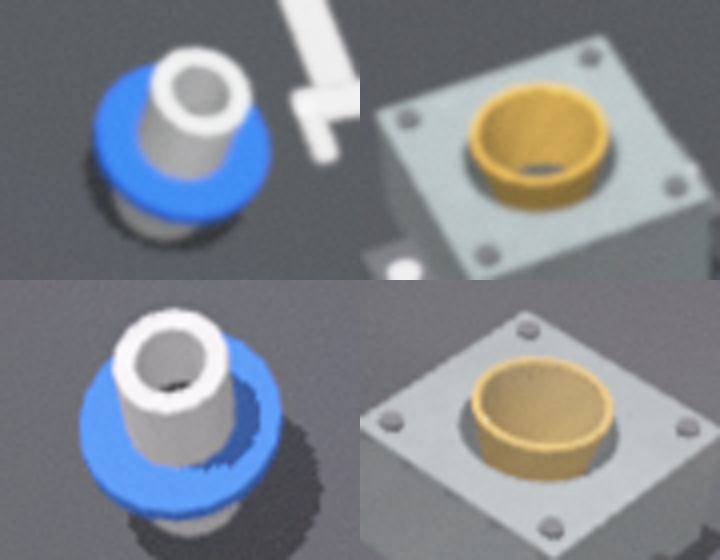

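The crop shows an upright sleeve with a blue flange and a light neck: the flange centre is at crop (183,142) in scene and (180,425) in side. The empty, upright brass mouth stands proud of the grey block. This confirms the choice, so I move off, passing the bush on the way.

Call:
{"fn": "servo_tool", "kwargs": {"motion": [[[0.035,-0.022,0,0,0,0,1],[0.07,-0.045,0,0,0,0,1],[0.1,-0.065,0,0,0,0,1],[0.135,-0.087,0,0,0,0,1],[0.17,-0.11,0,0,0,0,1],[0.205,-0.132,0,0,0,0,1],[0.24,-0.155,0,0,0,0,1],[0.275,-0.178,0,0,0,0,1],[0.31,-0.2,0,0,0,0,1],[0.345,-0.223,0,0,0,0,1],[0.375,-0.243,0,0,0,0,1],[0.4,-0.259,0,0,0,0,1],[0.4,-0.259,0,0,0,0,1],[0.4,-0.259,0,0,0,0,1]]]}}

```text
t: 1.27
eef_pos: [0.5211, -0.2478, 0.2309]
tool_rot: [-0.0, 0.984, 0.18, -0.0]
contact_force: [0.1, -1.7, 0.2]
gripper_width: 1.001
grasp_force: 0.0
```

Run:
```python
from h import *
from station import bot
o=bot.get_obs(); print(o["t"],o["q"].round(3) if hasattr(o["q"],'round') else o["q"],o["eef_pos"])
c=bot.read_camera("wrist"); np.savez("w0.npz",**c); cv2.imwrite("pics/w0.png",c["img"][:,:,::-1])
print(c["pose"].round(3).tolist(),c["K"].round(1).tolist(), proj(c,[.5357,-.1592,.076]))
print(delta(o,[.5,0,.23]),delta(o,[.458,.2455,.2]))
```

```text
1.2667 [ 0.469  0.325 -0.165  1.786  0.06   1.036 -0.928] [ 0.52107847 -0.24780432  0.23090141]
[[0.354, -0.887, -0.298, 0.598], [-0.935, -0.336, -0.112, -0.217], [-0.001, 0.318, -0.948, 0.372], [0.0, 0.0, 0.0, 1.0]] [[417.7, 0.0, 324.6], [0.0, 417.7, 243.4], [0.0, 0.0, 1.0]] [215.86476185 160.30766776]
[0.0679, -0.2392, 0.0011] [0.1154, -0.4837, 0.0313]
```

View pics/w0.png

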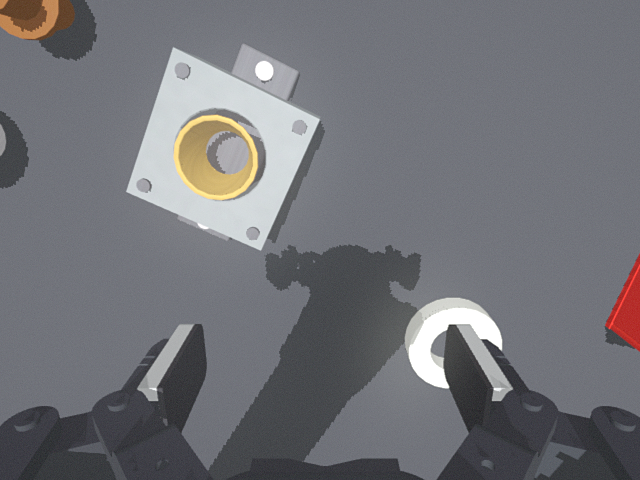

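The wrist view shows the brass mouth at about (217,157), where the bench cameras predicted (216,160). I continue to above the blue sleeve.

Call:
{"fn": "servo_tool", "kwargs": {"motion": [[[0.011,-0.038,0,0,0,0,1],[0.022,-0.076,0,0,0,0,1],[0.033,-0.115,0,0,0,0,1],[0.045,-0.155,0,0,0,0,1],[0.056,-0.195,0,0,0,0,1],[0.067,-0.235,0,0,0,0,1],[0.075,-0.275,0.005,0,0,0,1],[0.083,-0.315,0.01,0,0,0,1],[0.091,-0.355,0.015,0,0,0,1],[0.099,-0.395,0.02,0,0,0,1],[0.107,-0.435,0.025,0,0,0,1],[0.112,-0.465,0.03,0,0,0,1],[0.115,-0.484,0.031,0,0,0,1],[0.115,-0.484,0.031,0,0,0,1],[0.115,-0.484,0.031,0,0,0,1]]]}}

```text
t: 2.57
eef_pos: [0.4591, 0.2427, 0.2]
tool_rot: [0.0, 0.984, 0.177, -0.0]
contact_force: [0.1, -1.0, -0.3]
gripper_width: 1.0
grasp_force: 0.0
```

Run:
```python
from h import *
from station import bot
o=bot.get_obs(); print(o["t"],np.round(o["q"],3),o["eef_pos"],o["tool_rot"])
c=bot.read_camera("wrist"); np.savez("w1.npz",**c); cv2.imwrite("pics/w1.png",c["img"][:,:,::-1])
S=[load("scene0.npz"),load("side0.npz")]
B=([105,120,60],[125,255,255]); sd=[(456,333),(253,376)]
obs=[(s,cv2.fitEllipse(blob(s,*B,k)[0])[0]) for s,k in zip(S,sd)]
e=cv2.fitEllipse(blob(c,*B,proj(c,[.458,.2455,.045]))[0]); print("blue wrist",e)
print(proj(c,[.4584,.2455,.0446]), plane(c,e[0],.045), tri(obs+[(c,e[0])]))
# bush
w0=load("w0.npz");Y=([12,90,40],[28,255,255])
e0=cv2.fitEllipse(blob(w0,*Y,(217,157))[0]); print("bush wrist",e0,plane(w0,e0[0],.076),plane(w0,e0[0],.073))
```

```text
2.5667 [-0.229  0.292 -0.448  1.933  0.155  0.951 -1.965] [0.45905284 0.24270583 0.19997235] [ 3.98259297e-04  9.84149834e-01  1.77338280e-01 -2.83370602e-04]Traceback (most recent call last):
  File "<stdin>", line 8, in <module>
  File "h.py", line 18, in blob
    k=min(cs,key=lambda k:np.linalg.norm(k.reshape(-1,2).mean(0)-seed)); return cv2.convexHull(k),m
ValueError: min() iterable argument is empty
```

View pics/w1.png

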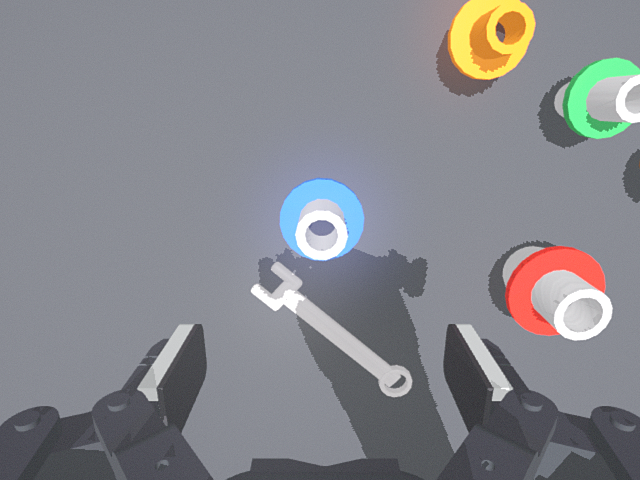

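The wrist view shows the blue flange at about (322,219) and its neck rim at (322,234). The fingers are clear of everything. The blue mask was too narrow for this view, so I widen it.

Run:
```python
from h import *
from station import bot
o=bot.get_obs(); c=load("w1.npz")
S=[load("scene0.npz"),load("side0.npz")]
B=([98,110,60],[125,255,255]); sd=[(456,333),(253,376)]
obs=[(s,cv2.fitEllipse(blob(s,*B,k)[0])[0]) for s,k in zip(S,sd)]
h,m=blob(c,*B,(322,219));e=cv2.fitEllipse(h); print("blue wrist",np.round(e[0],1),np.round(e[1],1))
print(proj(c,[.4584,.2455,.0446]), plane(c,e[0],.047), tri(obs+[(c,e[0])]))
# neck rim: bright, low-saturation
W=([0,0,190],[180,45,255])
hn,_=blob(c,*W,(322,234));en=cv2.fitEllipse(hn);print("rim",np.round(en[0],1),np.round(en[1],1),plane(c,en[0],.082),plane(c,en[0],.080))
w0=load("w0.npz");Y=([12,90,40],[28,255,255])
e0=cv2.fitEllipse(blob(w0,*Y,(217,157))[0]); print("bush wrist",np.round(e0[0],1),np.round(e0[1],1),plane(w0,e0[0],.076),plane(w0,e0[0],.073))
```

```text
blue wrist [321.3 219. ] [82.8 84. ]
[322.46998616 221.5297675 ] [0.46051668 0.24717227 0.047     ] (array([0.45891448, 0.24596422, 0.0442888 ]), [[0.1, 0.7], [-0.4, -0.2], [0.8, 1.6]])
rim [321.1 229.7] [52.4 60.9] [0.46277542 0.24794744 0.082     ] [0.46220821 0.24775244 0.08      ]
bush wrist [215.5 156.9] [80.7 87.9] [ 0.53786381 -0.15830407  0.076     ] [ 0.53725312 -0.15770691  0.073     ]
```

Both views agree on the displacement from blue to bush, (0.0773, −0.405) m. The flange mid-height is 44 mm and upright, as expected. I descend to the neck.

Call:
{"fn": "servo_tool", "kwargs": {"motion": [[[0.001,-0.002,0.03,0,0,0,1],[0.0015,-0.003,0.06,0,0,0,1],[0.0015,-0.003,0.09,0,0,0,1],[0.0015,-0.003,0.115,0,0,0,1],[0.0015,-0.003,0.132,0,0,0,1],[0.0015,-0.003,0.142,0,0,0,1],[0.0015,-0.003,0.146,0,0,0,1],[0.0015,-0.003,0.146,0,0,0,1],[0.0015,-0.003,0.146,0,0,0,1]]]}}

```text
t: 3.37
eef_pos: [0.4601, 0.2465, 0.0551]
tool_rot: [-0.0, 0.984, 0.177, 0.001]
contact_force: [-0.4, -0.4, -0.2]
gripper_width: 1.003
grasp_force: 0.0
```

Run:
```python
from h import *
from station import bot
o=bot.get_obs(); print(o["eef_pos"],delta(o,[.4595,.2463,.053]))
c=bot.read_camera("side"); np.savez("s2.npz",**c)
w=bot.read_camera("wrist")["img"][:,:,::-1]; s=c["img"][:,:,::-1]
cv2.imwrite("pics/d.png",np.hstack([cv2.resize(s[250:450,130:380],(400,320)),cv2.resize(w,(400,320))]))
```

```text
[0.46014694 0.24653061 0.05514474] [-0.0007, -0.0, 0.0021]
```

View pics/d.png

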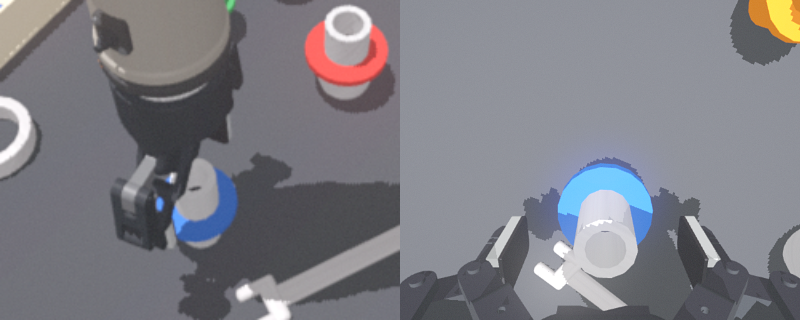

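The neck sits centred between the pads: neck at (606,245) in the right half, pads at (500,245) and (710,245). The fingertips are above the flange. I close on it.

Call:
{"fn": "servo_tool", "kwargs": {"motion": [[[0,0,0,0,0,0,0.7],[0,0,0,0,0,0,0.5],[0,0,0,0,0,0,0.4],[0,0,0,0,0,0,0.3],[0,0,0,0,0,0,0.25],[0,0,0,0,0,0,0.25],[0,0,0,0,0,0,0.25],[0,0,0,0,0,0,0.25],[0,0,0,0,0,0,0.25],[0,0,0,0,0,0,0.25]]], "grip_force": 40}}

```text
t: 4.3
eef_pos: [0.4595, 0.247, 0.0546]
tool_rot: [0.0, 0.984, 0.177, 0.0]
contact_force: [-0.6, -1.5, 6.1]
gripper_width: 0.386
grasp_force: 39.5
```

Call:
{"fn": "servo_tool", "kwargs": {"motion": [[[0,0,-0.015,0,0,0,0.25],[0,0,-0.04,0,0,0,0.25],[0,0,-0.07,0,0,0,0.25],[0,0,-0.095,0,0,0,0.25],[0,0,-0.11,0,0,0,0.25],[0,0,-0.115,0,0,0,0.25],[0,0,-0.115,0,0,0,0.25],[0,0,-0.115,0,0,0,0.25]]]}}

```text
t: 4.97
eef_pos: [0.4586, 0.2465, 0.1683]
tool_rot: [0.0, 0.984, 0.177, -0.001]
contact_force: [-0.7, -0.6, -1.3]
gripper_width: 0.385
grasp_force: 39.9
```

Run:
```python
from h import *
from station import bot
o=bot.get_obs(); print(o["t"],o["eef_pos"],np.round(Rt(o).as_matrix(),4).tolist())
S={n:bot.read_camera(n) for n in("scene","side","wrist")}
for n,c in S.items(): np.savez(n+"3.npz",**c)
im=[S[n]["img"][:,:,::-1] for n in S]
B=([98,110,60],[125,255,255]); g=o["eef_pos"]-np.array([0,0,.0105])
obs=[]
for n,c in S.items():
    sd=proj(c,g); h,m=blob(c,*B,sd); e=cv2.fitEllipse(h); print(n,sd.round(1),np.round(e[0],1),np.round(e[1],1)); obs.append((c,e[0]))
print(tri(obs[:2]),tri(obs))
u,v=map(int,proj(S["side"],g));u0=max(0,u-100);v0=max(0,v-80)
cv2.imwrite("pics/e.png",np.hstack([cv2.resize(im[1][v0:v0+160,u0:u0+200],(400,320)),cv2.resize(im[2],(400,320))]))
```

```text
4.9667 [0.4586477  0.24645243 0.16827781] [[0.937, 0.3492, -0.0011], [0.3492, -0.937, -0.0008], [-0.0014, 0.0004, -1.0]]
scene [472.5 293. ] [471.9 293.6] [37.9 50.6]
side [243.1 327.1] [244.5 328.1] [50.8 58.4]
wrist [327.9 317.8] [327.7 301.3] [113.9 148.3]
(array([0.45815831, 0.24548515, 0.15487283]), [[-0.1, -0.1], [-0.1, 0.1]]) (array([0.45983362, 0.24598602, 0.15274938]), [[-1.1, 1.6], [-1.3, 0.6], [2.2, 8.6]])
```

View pics/e.png

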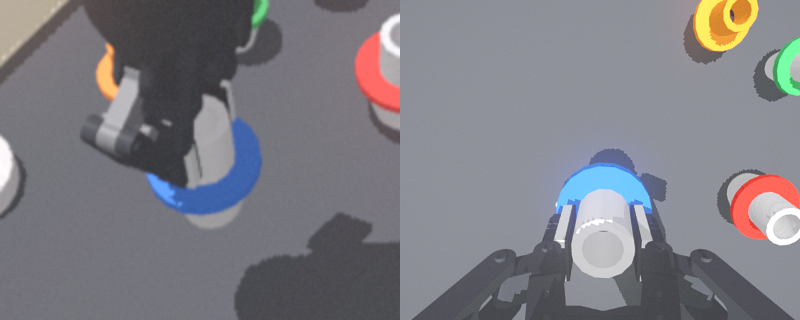

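The sleeve is held upright, with the flange at (605,190) in the right half and the neck between the pads. From the TCP height, its underside is 54.6 mm below the TCP. I carry it to above the bush.

Call:
{"fn": "servo_tool", "kwargs": {"motion": [[[-0.002,0.01,-0.01,0,0,0,0.25],[-0.005,0.03,-0.02,0,0,0,0.25],[-0.01,0.06,-0.02,0,0,0,0.25],[-0.016,0.095,-0.02,0,0,0,0.25],[-0.022,0.13,-0.02,0,0,0,0.25],[-0.028,0.165,-0.02,0,0,0,0.25],[-0.034,0.2,-0.02,0,0,0,0.25],[-0.04,0.235,-0.02,0,0,0,0.25],[-0.046,0.27,-0.02,0,0,0,0.25],[-0.052,0.305,-0.02,0,0,0,0.25],[-0.057,0.34,-0.02,0,0,0,0.25],[-0.062,0.37,-0.02,0,0,0,0.25],[-0.066,0.39,-0.01,0,0,0,0.25],[-0.068,0.402,0,0,0,0,0.25],[-0.0685,0.4065,0.01,0,0,0,0.25],[-0.0685,0.4065,0.015,0,0,0,0.25],[-0.0685,0.4065,0.015,0,0,0,0.25],[-0.0685,0.4065,0.015,0,0,0,0.25]]]}}

```text
t: 6.62
eef_pos: [0.5367, -0.1556, 0.1537]
tool_rot: [-0.001, 0.984, 0.179, -0.001]
contact_force: [0.2, -0.5, -0.8]
gripper_width: 0.382
grasp_force: 39.9
```

Run:
```python
from h import *
from station import bot
o=bot.get_obs(); print(o["t"],o["eef_pos"],o["contact_force"],np.round(Rt(o).as_matrix(),4).tolist())
S={n:bot.read_camera(n) for n in("scene","side")}
for n,c in S.items(): np.savez(n+"4.npz",**c)
B=([98,110,60],[125,255,255]); g=o["eef_pos"]-np.array([0,0,.0115])
obs=[];cr=[]
for n,c in S.items():
    sd=proj(c,g); h,m=blob(c,*B,sd); e=cv2.fitEllipse(h); print(n,sd.round(1),np.round(e[0],1),np.round(e[1],1)); obs.append((c,e[0]))
    u,v=map(int,e[0]); cr.append(cv2.resize(c["img"][v-40:v+60,u-60:u+60,::-1],(400,333),interpolation=cv2.INTER_CUBIC))
print(tri(obs),delta(o,[.5363,-.1583,.15]))
cv2.imwrite("pics/f.png",np.hstack(cr))
```

```text
6.6167 [ 0.53670384 -0.15564229  0.1536953 ] [ 0.214857   -0.47116389 -0.77449602] [[0.936, 0.352, -0.0014], [0.352, -0.936, 0.0013], [-0.0008, -0.0017, -1.0]]
scene [272.8 137.9] [273.3 137.4] [28.7 39.5]
side [400.4 139.5] [401.3 138.9] [27.3 40. ]
(array([ 0.53571323, -0.15600214,  0.14316616]), [[-0.1, -0.3], [-0.2, 0.2]]) [-0.0013, 0.0024, 0.0037]
```

View pics/f.png

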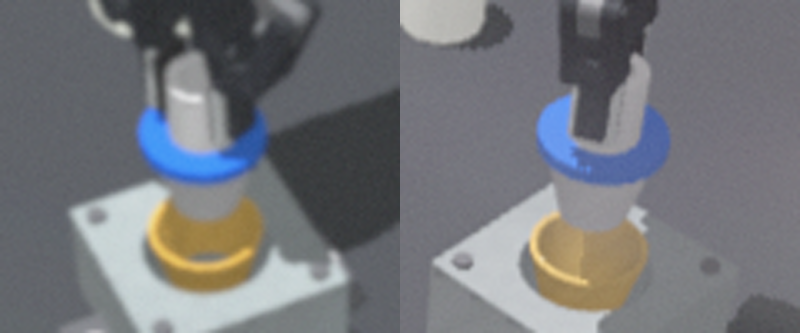

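The sleeve hangs over the mouth, at crop (205,190) and (590,205), about 3 mm off towards +y. I correct that and lower it partway, still clear of the wall.

Call:
{"fn": "servo_tool", "kwargs": {"motion": [[[-0.001,0.003,0,0,0,0,0.25],[-0.001,0.003,0.01,0,0,0,0.25],[-0.001,0.003,0.022,0,0,0,0.25],[-0.001,0.003,0.034,0,0,0,0.25],[-0.001,0.003,0.042,0,0,0,0.25],[-0.001,0.003,0.044,0,0,0,0.25],[-0.001,0.003,0.044,0,0,0,0.25],[-0.001,0.003,0.044,0,0,0,0.25]]]}}

```text
t: 7.38
eef_pos: [0.5372, -0.161, 0.1101]
tool_rot: [-0.0, 0.984, 0.178, -0.0]
contact_force: [-1.3, 0.2, -1.4]
gripper_width: 0.381
grasp_force: 39.9
```

```bash
cat > look.py <<'E'
from h import *
from station import bot
o=bot.get_obs(); print(o["t"],o["eef_pos"],np.round(o["contact_force"],2))
S={n:bot.read_camera(n) for n in("scene","side")}
B=([98,110,60],[125,255,255]); Y=([12,90,40],[28,255,255]); g=o["eef_pos"]-np.array([0,0,.0115])
obs=[];cr=[]
for n,c in S.items():
    h,m=blob(c,*B,proj(c,g)); e=cv2.fitEllipse(h); print(n,np.round(e[0],1)); obs.append((c,e[0]))
    u,v=map(int,e[0]); cr.append(cv2.resize(c["img"][v-40:v+60,u-60:u+60,::-1],(400,333),interpolation=cv2.INTER_CUBIC))
print(tri(obs),delta(o,[.5363,-.1583,.0946]))
cv2.imwrite("pics/g%.1f.png"%o["t"],np.hstack(cr))
E
python3 look.py
```

```text
7.3833 [ 0.53717409 -0.16097424  0.11011032] [-1.3   0.22 -1.42]
scene [272.8 154.5]
side [399.7 159.1]
(array([ 0.53618746, -0.16141443,  0.09933144]), [[-0.1, -0.2], [-0.1, 0.2]]) [0.0001, -0.0028, 0.0155]
```

Most of the earlier error was arm lag, so the sleeve is now 2 mm the other way. I correct that and lower it further.

Call:
{"fn": "servo_tool", "kwargs": {"motion": [[[0,-0.002,0,0,0,0,0.25],[0,-0.002,0,0,0,0,0.25],[0,-0.002,0.002,0,0,0,0.25],[0,-0.002,0.004,0,0,0,0.25],[0,-0.002,0.006,0,0,0,0.25],[0,-0.002,0.008,0,0,0,0.25],[0,-0.002,0.009,0,0,0,0.25],[0,-0.002,0.009,0,0,0,0.25],[0,-0.002,0.009,0,0,0,0.25]]]}}

```text
t: 8.23
eef_pos: [0.5364, -0.1592, 0.1012]
tool_rot: [-0.0, 0.984, 0.177, -0.0]
contact_force: [-0.5, -1.2, -1.6]
gripper_width: 0.387
grasp_force: 39.9
```

```bash
python3 look.py
```

```text
8.2333 [ 0.53639513 -0.15920151  0.10117586] [-0.5  -1.21 -1.55]
scene [274.1 158.5]
side [399.  164.5]
(array([ 0.53491644, -0.15984188,  0.09003308]), [[-0.0, -0.0], [-0.0, 0.0]]) [0.0002, -0.0009, 0.0066]
```

Call:
{"fn": "servo_tool", "kwargs": {"motion": [[[0,-0.0005,0.001,0,0,0,0.25],[0,-0.0005,0.002,0,0,0,0.25],[0,-0.0005,0.003,0,0,0,0.25],[0,-0.0005,0.004,0,0,0,0.25],[0,-0.0005,0.004,0,0,0,0.25],[0,-0.0005,0.004,0,0,0,0.25]]]}}

```text
t: 8.83
eef_pos: [0.5364, -0.1586, 0.0973]
tool_rot: [-0.0, 0.984, 0.178, 0.0]
contact_force: [1.8, 0.1, -1.8]
gripper_width: 0.389
grasp_force: 40.0
```

Call:
{"fn": "servo_tool", "kwargs": {"motion": [[[0,0,0.0005,0,0,0,0.25],[0,0,0.001,0,0,0,0.25],[0,0,0.001,0,0,0,0.25],[0,0,0.001,0,0,0,0.25]]]}}

```text
t: 9.17
eef_pos: [0.5366, -0.1585, 0.0964]
tool_rot: [-0.0, 0.984, 0.178, 0.0]
contact_force: [1.0, 1.7, 0.2]
gripper_width: 0.384
grasp_force: 40.0
```

Call:
{"fn": "servo_tool", "kwargs": {"motion": [[[0,0,0.0005,0,0,0,0.25],[0,0,0.0005,0,0,0,0.25],[0,0,0.0005,0,0,0,0.25]]]}}

```text
t: 9.42
eef_pos: [0.5366, -0.1585, 0.096]
tool_rot: [-0.0, 0.984, 0.178, 0.0]
contact_force: [1.8, 2.2, 1.2]
gripper_width: 0.385
grasp_force: 40.1
```

Call:
{"fn": "servo_tool", "kwargs": {"motion": [[[0,0,0.0005,0,0,0,0.25],[0,0,0.0005,0,0,0,0.25],[0,0,0.0005,0,0,0,0.25]]]}}

```text
t: 9.67
eef_pos: [0.5367, -0.1585, 0.0955]
tool_rot: [0.0, 0.984, 0.178, 0.0]
contact_force: [2.9, 2.5, 2.3]
gripper_width: 0.385
grasp_force: 40.2
```

The wall is pushing the sleeve towards +x+y, as the last vision residual also suggested. I shift about 1 mm that way.

Call:
{"fn": "servo_tool", "kwargs": {"motion": [[[0.0005,-0.0001,0,0,0,0,0.25],[0.001,-0.0002,0,0,0,0,0.25],[0.001,-0.0002,0,0,0,0,0.25],[0.001,-0.0002,0,0,0,0,0.25]]]}}

```text
t: 10.0
eef_pos: [0.5369, -0.1583, 0.0952]
tool_rot: [0.0, 0.984, 0.177, -0.0]
contact_force: [1.6, 1.1, 1.0]
gripper_width: 0.386
grasp_force: 40.2
```

Call:
{"fn": "servo_tool", "kwargs": {"motion": [[[0,0,0.0005,0,0,0,0.25],[0,0,0.0005,0,0,0,0.25],[0,0,0.0005,0,0,0,0.25]]]}}

```text
t: 10.25
eef_pos: [0.5371, -0.1583, 0.0948]
tool_rot: [0.0, 0.984, 0.177, -0.0]
contact_force: [1.4, 1.4, 2.8]
gripper_width: 0.381
grasp_force: 40.3
```

Call:
{"fn": "servo_tool", "kwargs": {"motion": [[[0.0005,-0.0003,0,0,0,0,0.25],[0.0005,-0.0003,0,0,0,0,0.25],[0.0005,-0.0003,0.0003,0,0,0,0.25],[0.0005,-0.0003,0.0003,0,0,0,0.25]]]}}

```text
t: 10.58
eef_pos: [0.5372, -0.1582, 0.0947]
tool_rot: [0.0, 0.984, 0.177, -0.0]
contact_force: [0.5, 0.1, 4.5]
gripper_width: 0.384
grasp_force: 40.6
```

```bash
python3 look.py
```

```text
10.5833 [ 0.53723128 -0.1581616   0.0946558 ] [0.47 0.13 4.49]
scene [274.1 161.5]
side [397.7 167.7]
(array([ 0.53569283, -0.15887505,  0.08356876]), [[0.0, 0.1], [0.1, -0.1]]) [-0.0009, -0.0002, 0.0001]
```

The lateral force is now about zero and the upward force is about 6 N above baseline. The height matches the seat. I relieve the preload and open gently.

Call:
{"fn": "servo_tool", "kwargs": {"motion": [[[0,0,-0.0006,0,0,0,0.25],[0,0,-0.0012,0,0,0,0.25],[0,0,-0.0012,0,0,0,0.25]]], "grip_force": 20}}

```text
t: 10.93
eef_pos: [0.5371, -0.1581, 0.0953]
tool_rot: [0.0, 0.984, 0.177, -0.0]
contact_force: [0.7, -0.4, -0.5]
gripper_width: 0.385
grasp_force: 40.0
```

Call:
{"fn": "servo_tool", "kwargs": {"motion": [[[0,0,0,0,0,0,0.42],[0,0,0,0,0,0,0.45],[0,0,0,0,0,0,0.5],[0,0,0,0,0,0,0.6],[0,0,0,0,0,0,0.75],[0,0,0,0,0,0,0.9],[0,0,0,0,0,0,1],[0,0,0,0,0,0,1],[0,0,0,0,0,0,1]]]}}

```text
t: 11.68
eef_pos: [0.5375, -0.1578, 0.0957]
tool_rot: [0.0, 0.984, 0.177, 0.0]
contact_force: [0.5, 0.4, 0.5]
gripper_width: 1.001
grasp_force: 0.0
```

Call:
{"fn": "servo_tool", "kwargs": {"motion": [[[0,0,-0.005,0,0,0,1],[0,0,-0.015,0,0,0,1],[0,0,-0.03,0,0,0,1],[0,0,-0.06,0,0,0,1],[0,0,-0.09,0,0,0,1],[0,0,-0.11,0,0,0,1],[0,0,-0.12,0,0,0,1],[0,0,-0.12,0,0,0,1]]]}}

```text
t: 12.35
eef_pos: [0.539, -0.158, 0.2188]
tool_rot: [0.001, 0.984, 0.177, 0.002]
contact_force: [0.2, -0.4, -0.4]
gripper_width: 1.002
grasp_force: 0.0
```

Run:
```python
from h import *
from station import bot
o=bot.get_obs(); print(o["t"],o["eef_pos"])
S={n:bot.read_camera(n) for n in("scene","side","wrist")}
B=([98,110,60],[125,255,255]);g=np.array([.5357,-.159,.0835])
obs=[];cr=[]
for n,c in S.items():
    h,m=blob(c,*B,proj(c,g)); e=cv2.fitEllipse(h); print(n,np.round(e[0],1),np.round(e[1],1)); obs.append((c,e[0]))
    u,v=map(int,e[0]); k=1 if n!="wrist" else 2
    y0,x0=max(0,v-40*k),max(0,u-40*k); cr.append(cv2.resize(c["img"][y0:y0+85*k,x0:x0+80*k,::-1],(266,283),interpolation=cv2.INTER_CUBIC))
print(tri(obs[:2]))
cv2.imwrite("pics/end.png",np.hstack(cr))
```

```text
12.35 [ 0.539024   -0.15802355  0.21880663]
scene [274.3 161.4] [27.7 36.9]
side [397.8 167.5] [26.9 37. ]
wrist [326.3 230.9] [88.4 90.3]
(array([ 0.53548923, -0.15859137,  0.08413106]), [[0.0, 0.0], [0.0, -0.0]])
```

View pics/end.png

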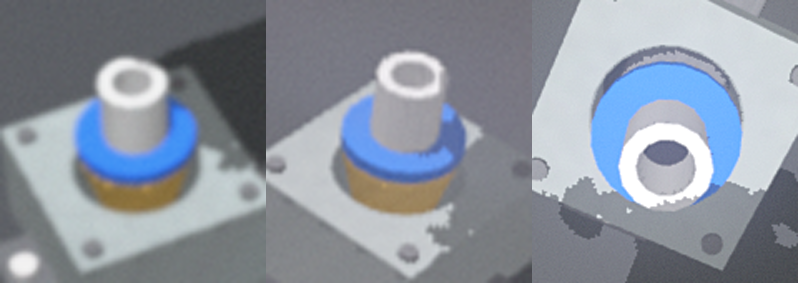

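The final views show the blue sleeve upright in the bush, flange centres at (137,140) and (403,138), with the brass still proud of the block. The flange mid-height is 84 mm, against 83.5 mm nominal when nested. The gripper is clear.

```bash
python3 -c "
from station import bot
print(bot.hand_in())"
```

```text
the job is handed in; nothing more can be done
None
```

The blue sleeve sits loosely and upright in the brass bush, set in with only about 6 N and released; the arm never went near the red and green sleeves, and the job was handed in at about 12.5 s.

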